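# Roll a dowel blank into the carving cradle

### The job

Roll the loose wooden dowel along the bench with the fingers, up the ramp and into the V-groove of the wooden cradle, then push its near end until its far end butts against the cradle's end stop. Only push it: do not pick it up, lift it or carry it at any point. Leave everything else on the bench where it stands, and finish with the dowel lying still in the groove and nothing touching it.

Things in the scene. Friction and masses are not known exactly. Their poses are not given: they have to be found in the camera images.
- dowel: Plain round light-wood dowel, sanded smooth and slippery, 40 mm in diameter, 140 mm long, about 0.13 kg (varies), lying on the bench to the right (-y) of the cradle and rolling freely. Origin at its centre (20 mm above the bench at the start), its x axis along the dowel, roughly parallel to the cradle's groove; y and z turn with it as it rolls.
- cradle: Dark wooden V-cradle, 180 mm long, fixed to the bench. Origin at bench level under the groove's bottom line, midway along it. Its x axis runs along the groove to the end stop at the far end (the near end is open), y across the groove, the way the dowel must roll, z up. At the start the dowel lies 200 to 280 mm away at negative y, turned up to 0.16 rad from the groove's direction.
- cradle_ramp (a point): Foot of the cradle's ramp, midway along its 180 mm, at bench level, 92 mm before the groove's bottom. From here the ramp rises 15 mm over 75 mm to the lip. Axes as the cradle's.
- cradle_lip (a point): Top edge of the ramp (15 mm above the bench, 17 mm before the groove's bottom). The dowel's centre is 35 mm above the bench as it passes over; beyond it the front flank falls at 35 degrees to the groove's bottom line, 3 mm above the bench. Axes as the cradle's.
- cradle_seat (a point): Where the dowel's centre ends: 30 mm above the bench, 3.5 mm before the groove's bottom, 70 mm short of the stop's face. The back flank rises at 50 degrees from the groove's bottom to 41 mm above the bench, then a flat top 32 mm wide. Axes as the cradle's.
- cradle_stop (a point): Point on the end stop's inner face that the dowel's far end must meet. The stop is an upright plate 12 mm thick, 44 mm high, from 30 mm before to 64 mm beyond the groove's bottom line. At the start the dowel's centre lies 100 to 130 mm (along the groove) short of it, so rolled straight in the dowel's end passes clear of the stop by 30 to 60 mm. Axes as the cradle's.
- size_jar: Bystander, to be left alone: amber glass jar with a steel lid, 56 mm across, 75 mm high, standing near the far ends of dowel and cradle.
- awl: Bystander, to be left alone: screwdriver-shaped awl with a wooden handle, 170 mm long, lying near the near ends of dowel and cradle.
- brush: Bystander, to be left alone: flat brush, 180 mm long, lying to the right of the dowel.
- varnish_can: Bystander, to be left alone: can with a paper label, 68 mm across, 100 mm high, standing to the left of the cradle.
- mallet: Bystander, to be left alone: wooden mallet, 260 mm long, lying at the near right.
- sanding_block: Bystander, to be left alone: cork sanding block, 70 x 40 x 28 mm, lying at the near left.
There are look-alikes about, which are no part of the job. Leave any green look-alike of the dowel alone.

How it is judged:
By the outcome, as a careful person would: the job done as asked, in the order asked, and still so for the second after the job is handed in, with the robot touching nothing.
It also fails if it takes over 61 s, if anything falls off the work surface, if the arm or the gripper's body presses on something with over 40 N, if the wrist force passes 120 N, or if a joint passes its speed limit or range.

### The arm

A 6-joint arm with a two-finger parallel gripper is mounted at the origin on the work surface. World frame = base frame: x ahead of the robot, y to its left, z up, the work surface at z = 0. Lengths are in m, angles in rad, forces in N, time in s.
With the tool pointing down it reaches from about 0.325 to 0.9 m from the base axis. Payload 3.5 kg.
Tool frame: the origin (TCP) lies on the centre line of the jaws, within the pads' length; the fingertips stand 11 mm ahead of it and the grasp point (between the pads) lies 8 mm behind it; z points along the fingers, y is the line along which they close (so a half turn about z gives the same grasp; the last joint's range is limited). The gripper opens to 85 mm and grips with 20 to 120 N. Pads are 22 mm wide; open, the fingers measure 114 mm over their backs; the gripper's body (76 mm by 85 mm) begins 54 mm behind the grasp point. The pads swing forward as they close: fully open they stand 13 mm farther back than shut.
Start: joints at [1.003, 0.276, -0.026, 1.268, 0, 1.467], TCP at [0.28, 0.559, 0.242] pointing down, gripper open.
Joint ranges: [-3.12, 3.12], [-0.85, 1.88], [-1.08, 1.24], [-1.95, 2.15], [-1.57, 1.53], [-3.14, 3.14]. Speed limits (rad/s): [2.57, 2.57, 3.14, 3.14, 3.14, 3.14].

### API

Orientations are given as a rotation vector (axis times angle).
In Python, from cell import observe, read_camera, hand_in gives the robot as it stands.
- The arm moves only by the tool apply_moves, never from a script. Its argument "moves" is a list of rows, each an object with "claw": the finger opening in m, from 0 to 0.0854; "xyz": the shift along the tool's x, y, z in m, a list of three; "dr": the turn, a rotation vector about the tool's x, y, z in rad, a list of three. A call has 1 to 5 rows; each row is the pose to reach, as a shift and turn from the pose commanded when the call began, along the tool's axes at that moment; what a row does not reach only later rows make up. A row lasts 1/12 s, in which the tool goes at most 41.7 mm and 7.16 degrees, less where a joint would pass 70% of its speed; a pose out of reach is approached as far as the arm can. A call with a gripper value outside its range is refused whole. The fingers move at their own pace and stop on an object; "force" is the grip in N (left out, the last holds). Time passes only in rows, so rows that repeat a pose let the fingers close. It gives the time, the measured TCP pose, the force, the opening and the grip force at its end, in the units of the state.
- observe(): the state, without advancing time (a new reading comes with each control period).
- read_camera(name): name is "side" or "top" or "wrist"; returns a dict with "pixels" (420x560x3 uint8, blue, green, red), "range_z" (420x560 float32, m along the optical axis (not along the pixel's ray), 0 where there is no reading), "intrinsics" (3x3 intrinsics, pixels), "T" (4x4, takes a point from camera to world coordinates). Camera axes: x right, y up, looking along -z (the intrinsics and any distortion apply to the point x, -y, -z); pixel columns grow to the right and rows downward; lengths in m; the calibration is good to about 2 mm. A picture is of the moment at which its call begins.
- hand_in(): hands the job in; it is judged then, once.
The state is a dict: "clock": time; "qpos": joint angles; "dq": joint speeds; "effort": joint torques, N m; "tcp_pos": TCP position; "orientation": TCP orientation; "contact_force": force on the tool from outside, world axes, zero at the start; "ft_torque": the same for the moment, N m; "width": finger opening in m; "finger_force": force on a finger pad.
Only numpy, scipy, OpenCV 4.12 (cv2) and the standard library are available. Lean on these libraries where they do the work, as an engineer would, in place of code of your own. Each camera call takes 0.05 s, during which the arm holds its last target. There are 200 camera calls.

## Working session

There is one attempt and no reset: what is moved stays moved. The work goes in short steps, Python scripts to look and compute and a tool call to move; the robot and the scene stay as the last step left them, time stands still between calls to the robot, and variables do not carry over. Pictures are saved under pics/ and viewed, at most 13 in all, crops included, and the job is handed in when it is done.

Besides the shell and the picture viewer there is one more tool, called after "Request:" by a JSON object that holds its "fn" and its "kwargs", one argument or row to a line. apply_moves: Moves the arm, as the interface text tells. Its arguments: {"type":"object","properties":{"moves":{"type":"array","items":{"type":"object","properties":{"claw":{"type":"number"},"xyz":{"type":"array","items":{"type":"number"}},"dr":{"type":"array","items":{"type":"number"}}}}},"force":{"type":"number"}},"required":["moves"]}

```bash
mkdir -p pics; ls; cat > h.py <<'E'
import numpy as np,cv2
from cell import observe,read_camera
def pts(c):
    K=c["intrinsics"];z=c["range_z"];v,u=np.mgrid[:z.shape[0],:z.shape[1]]
    p=np.stack([(u-K[0,2])/K[0,0]*z,-(v-K[1,2])/K[1,1]*z,-z],-1)
    return p@c["T"][:3,:3].T+c["T"][:3,3]
E
python3 - <<'E'
from h import *
s=observe()
print({k:np.round(v,3) for k,v in s.items()})
for n in("top","side"):
    c=read_camera(n);cv2.imwrite(f"pics/{n}0.png",c["pixels"]);np.save(f"{n}0.npy",pts(c))
    print(n,np.round(c["T"],3).tolist(),c["intrinsics"].round(1).tolist(),(c["range_z"]>0).mean())
E
```

```text
pics
{'clock': np.float64(0.0), 'qpos': array([ 1.003,  0.277, -0.028,  1.268,  0.   ,  1.467]), 'dq': array([-0.002, -0.002, -0.002, -0.001,  0.   ,  0.   ]), 'effort': array([ 0.0000e+00, -4.4551e+01,  2.9520e+01,  1.6000e-02, -0.0000e+00,
        0.0000e+00]), 'tcp_pos': array([0.28 , 0.558, 0.241]), 'orientation': array([-7.230e-01, -3.056e+00,  3.000e-03]), 'contact_force': array([0.323, 0.443, 0.38 ]), 'ft_torque': array([-0.034, -0.061,  0.051]), 'finger_force': np.float64(0.0), 'width': np.float64(0.085)}
top [[0.037, 0.977, -0.212, 0.21], [-0.999, 0.037, -0.005, -0.024], [0.003, 0.212, 0.977, 1.604], [0.0, 0.0, 0.0, 1.0]] [[478.2, 0.0, 281.3], [0.0, 478.2, 208.9], [0.0, 0.0, 1.0]] 0.9960034013605442
side [[0.914, 0.258, -0.314, 0.087], [-0.406, 0.615, -0.676, -0.958], [0.018, 0.745, 0.666, 1.015], [0.0, 0.0, 0.0, 1.0]] [[514.5, 0.0, 280.7], [0.0, 514.5, 204.8], [0.0, 0.0, 1.0]] 0.9959268707482993
```

View pics/top0.png

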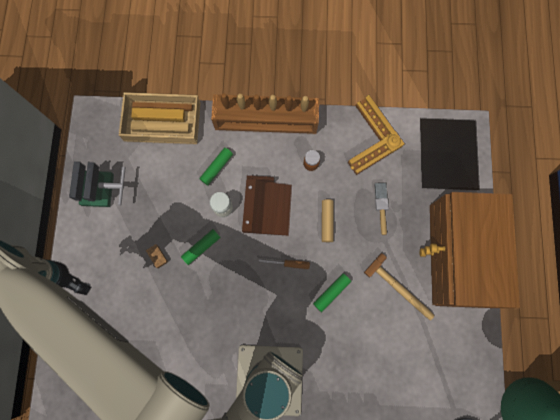

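View pics/side0.png

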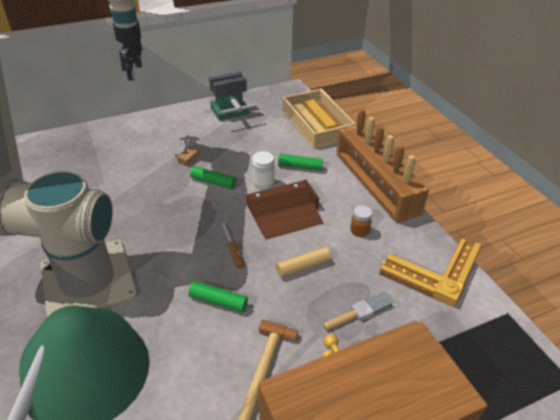

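The top view shows the light dowel at about (328,220), the cradle at (268,206) with its stop at the upper edge (y≈178), the awl at (285,263), the jar at (312,160) and the brush at (382,205). The green look-alikes stay out of it. Next I measure the dowel and cradle.

```bash
cat > m.py <<'E'
from h import *
def dowel(img,P,roi=None):
    """centre (x,y), direction, ends from top-half points of the light-wood dowel"""
    hsv=cv2.cvtColor(img,cv2.COLOR_BGR2HSV)
    m=cv2.inRange(hsv,(10,60,110),(28,200,255))>0
    x0,x1,y0,y1=roi or (0.3,0.75,-.35,.2)
    m&=(P[...,0]>x0)&(P[...,0]<x1)&(P[...,1]>y0)&(P[...,1]<y1)&(P[...,2]>.008)&(P[...,2]<.075)
    n,l,st,_=cv2.connectedComponentsWithStats(m.astype(np.uint8))
    for i in np.argsort(-st[1:,4])[:4]+1:
        q=P[l==i];c,(w,h),a=cv2.minAreaRect((q[:,:2]*1000).astype(np.float32))
        print("blob",st[i],np.round(c,1),round(w,1),round(h,1),round(a,1),"z",np.percentile(q[:,2],[5,50,98]).round(4))
E
python3 - <<'E'
from m import *
for n in("top","side"):
    img=cv2.imread(f"pics/{n}0.png");P=np.load(f"{n}0.npy");print(n);dowel(img,P)
    hsv=cv2.cvtColor(img,cv2.COLOR_BGR2HSV)
    roi=(P[...,0]>.38)&(P[...,0]<.68)&(P[...,1]>-.1)&(P[...,1]<.16)&(P[...,2]>.003)
    m=roi&(cv2.inRange(hsv,(0,60,20),(15,255,140))>0)
    k,l,st,_=cv2.connectedComponentsWithStats(m.astype(np.uint8));i=1+np.argmax(st[1:,4]);q=P[l==i]
    print("cradle",st[i],[np.round(t,1) for t in cv2.minAreaRect((q[:,:2]*1000).astype(np.float32))],np.percentile(q[:,2],[2,50,98]).round(3))
    # height profile in image (row band through the cradle in top)
    for lo,hi in((.036,.0425),(.0425,.06)):
        a=q[(q[:,2]>lo)&(q[:,2]<hi)]
        print(lo,len(a),[np.round(t,1) for t in cv2.minAreaRect((a[:,:2]*1000).astype(np.float32))])
P=np.load("top0.npy")
for r in(190,205,220): print(r,[tuple(int(1000*t) for t in P[r,u]) for u in range(240,340,4)])
for nme,(u0,u1,v0,v1) in dict(jar=(300,325,145,175),awl=(255,312,255,272)).items():
    q=P[v0:v1,u0:u1].reshape(-1,3);q=q[q[:,2]>.006];print(nme,q.min(0).round(3),q.max(0).round(3))
E
```

```text
top
blob [322 199  11  43 466] [ 520.6 -170.7] 142.4 34.8 1.3 z [0.0259 0.0363 0.0465]
blob [349 155  32  18 305] [ 738.  -294.1] 53.8 102.0 34.4 z [0.013  0.024  0.0375]
blob [366 257  15  20 160] [ 363.8 -336.9] 42.1 70.0 45.3 z [0.0175 0.0249 0.0316]
blob [304 157   1   1   1] [731.7 -87. ] 0.0 0.0 0.0 z [0.0477 0.0477 0.0477]
cradle [ 242  176   49   59 2181] [array([566.4,  33.2]), array([153.4, 193.2]), np.float64(88.6)] [0.003 0.015 0.047]
0.036 370 [array([566.3,  65.9]), array([ 91.1, 192.1]), np.float64(86.7)]
0.0425 231 [array([575.3,  86.6]), array([ 82.8, 197.4]), np.float64(70.4)]
side
blob [276 247  55  31 815] [ 517.9 -177.1] 42.7 143.3 88.6 z [0.0194 0.0373 0.0446]
blob [380 253  39  34 595] [ 734.2 -296.3] 56.4 104.2 33.0 z [0.017  0.0263 0.0376]
blob [259 320  33  19 309] [ 366.4 -336.6] 42.9 72.6 50.5 z [0.0217 0.027  0.0317]
blob [351 216  15  15  78] [ 704.7 -119.4] 18.2 45.9 19.7 z [0.0255 0.0507 0.0592]
cradle [ 246  180   76   59 2886] [array([562.2,  32. ]), array([159.1, 192.3]), np.float64(88.4)] [0.004 0.016 0.047]
0.036 281 [array([569.8,  84.3]), array(
[... 686 characters left out ...]
72, -38, 2), (571, -52, 6), (572, -66, 3), (574, -79, -1), (575, -93, -2), (576, -107, -7), (576, -121, -2), (576, -134, -2), (576, -148, 2), (568, -159, 37), (568, -172, 41), (570, -186, 32), (579, -203, 0)]
220 [(514, 123, -2), (507, 106, 36), (505, 92, 48), (507, 79, 41), (510, 67, 26), (513, 54, 14), (515, 41, 6), (515, 27, 11), (516, 14, 7), (515, 0, 14), (518, -13, 1), (519, -26, 0), (519, -40, 2), (521, -54, -6), (521, -67, -3), (523, -81, -7), (522, -95, -2), (522, -108, 3), (522, -122, 3), (523, -135, 2), (524, -149, 0), (518, -160, 31), (516, -172, 45), (519, -187, 33), (527, -204, -6)]
jar [ 0.21  -0.158  0.006] [ 0.79  -0.024  1.604]
awl [ 0.21  -0.122  0.006] [0.403 0.06  1.604]
```

```bash
cat >> h.py <<'E'
def ray(c,uv,z):
    K=c["intrinsics"];uv=np.atleast_2d(uv).astype(float)
    d=np.c_[(uv[:,0]-K[0,2])/K[0,0],-(uv[:,1]-K[1,2])/K[1,1],-np.ones(len(uv))]@c["T"][:3,:3].T
    o=c["T"][:3,3];return (o+d*((z-o[2])/d[:,2])[:,None])[:,:2]
def dowel_axis(c,box,z):
    """box=(u0,u1,v0,v1): colour mask, min-area rect, end mid-points cast on the axis plane"""
    u0,u1,v0,v1=box;hsv=cv2.cvtColor(c["pixels"],cv2.COLOR_BGR2HSV)
    m=np.zeros(hsv.shape[:2],np.uint8);m[v0:v1,u0:u1]=cv2.inRange(hsv,(10,50,90),(30,210,255))[v0:v1,u0:u1]
    k,l,st,_=cv2.connectedComponentsWithStats(m);i=1+np.argmax(st[1:,4])
    b=cv2.boxPoints(cv2.minAreaRect(np.argwhere(l==i)[:,::-1].astype(np.float32)))
    if np.linalg.norm(b[0]-b[1])>np.linalg.norm(b[1]-b[2]): b=np.roll(b,1,0)
    e=ray(c,[(b[0]+b[1])/2,(b[2]+b[3])/2],z);e=e[np.argsort(e[:,0])];d=e[1]-e[0]
    return e,e.mean(0),np.linalg.norm(d),np.arctan2(d[1],d[0])
E
python3 - <<'E'
from h import *
c=read_camera("top");s=read_camera("side")
print("dowel top",dowel_axis(c,(310,345,185,255),.02));print("dowel side",dowel_axis(s,(265,345,235,285),.02))
hsv=cv2.cvtColor(c["pixels"],cv2.COLOR_BGR2HSV)
m=cv2.inRange(hsv,(0,60,15),(15,255,140))
for r in(185,200,215,230): print(r,[tuple(map(int,hsv[r,u])) for u in range(238,298,3)])
rows=range(186,231);e=[];g=[]
for r in rows:
    us=np.flatnonzero(m[r,240:298])+240;e.append((us.max()+.5,r))
E_=ray(c,e,0);f=np.polyfit(E_[:,0],E_[:,1],1);print("foot line",f,np.std(E_[:,1]-np.polyval(f,E_[:,0])),"y at x=.566",np.polyval(f,.566))
# right-of-groove column: rows extent
for u in(275,282,288):
    vs=np.flatnonzero(m[165:245,u])+165;print(u,vs.min(),vs.max(),ray(c,[(u,vs.min()-.5),(u,vs.max()+.5)],.008).round(4).tolist())
print("jar",ray(c,(312,158),.075),"awl",ray(c,[(258,261),(309,265)],.01))
cv2.imwrite("pics/c1.png",cv2.resize(c["pixels"][160:250,230:345],None,fx=6,fy=6,interpolation=cv2.INTER_CUBIC))
E
```

```text
dowel top (array([[ 0.44637613, -0.1712439 ],
       [ 0.59402134, -0.16875315]]), array([ 0.52019874, -0.16999852]), np.float64(0.14766621074534725), np.float64(0.016868226789133984))
dowel side (array([[ 0.44351159, -0.17213548],
       [ 0.59850283, -0.17081559]]), array([ 0.52100721, -0.17147553]), np.float64(0.15499685092381932), np.float64(0.008515657662377489))
185 [(7, 15, 152), (7, 17, 135), (0, 13, 137), (11, 145, 79), (10, 58, 110), (10, 134, 82), (11, 115, 62), (11, 115, 62), (10, 119, 62), (9, 122, 73), (10, 128, 80), (10, 126, 81), (10, 131, 82), (10, 137, 82), (10, 139, 81), (10, 137, 80), (10, 131, 78), (9, 113, 81), (9, 25, 133), (6, 18, 138)]
200 [(8, 12, 83), (12, 15, 83), (8, 44, 111), (10, 134, 82), (10, 139, 81), (10, 134, 78), (9, 113, 63), (10, 120, 64), (11, 115, 62), (9, 129, 79), (10, 132, 83), (10, 134, 84), (10, 129, 81), (10, 126, 79), (9, 137, 84), (10, 134, 80), (9, 131, 82), (9, 134, 74), (10, 17, 135), (10, 17, 134)]
215 [(8, 16, 124), (5, 12, 125), (10, 145, 81), (10, 141, 83), (10, 138, 83), (11, 125, 63), (9, 122, 65), (10, 121, 63), (10, 125, 63), (10, 134, 84), (10, 134, 82), (10, 138, 83), (10, 138, 83), (10, 137, 84), (10, 144, 83), (9, 132, 81), (9, 132, 81), (10, 78, 91), (4, 13, 134), (7, 16, 141)]
230 [(9, 16, 114), (6, 20, 130), (10, 148, 76), (10, 142, 77), (10, 140, 80), (10, 128, 60), (10, 125, 63), (10, 117, 61), (10, 143, 80), (10, 137, 80), (10, 138, 83), (10, 134, 78), (10, 137, 82), (10, 140, 84), (9, 132, 83), (9, 131, 80), (11, 137, 78), (10, 31, 124), (11, 15, 133), (8, 15, 133)]
foot line [-0.02486147 -0.03052468] 0.0009607097857819237 y at x=.566 -0.04459627359100841
275 183 234 [[0.6489, 0.0091], [0.4672, 0.0018]]
282 184 234 [[0.6462, -0.0152], [0.4681, -0.0218]]
288 185 234 [[0.6434, -0.0361], [0.4688, -0.042]]
jar [[ 0.72003342 -0.11279524]] awl [[ 0.37552093  0.05485318]
 [ 0.36855416 -0.11528486]]
```

View pics/c1.png

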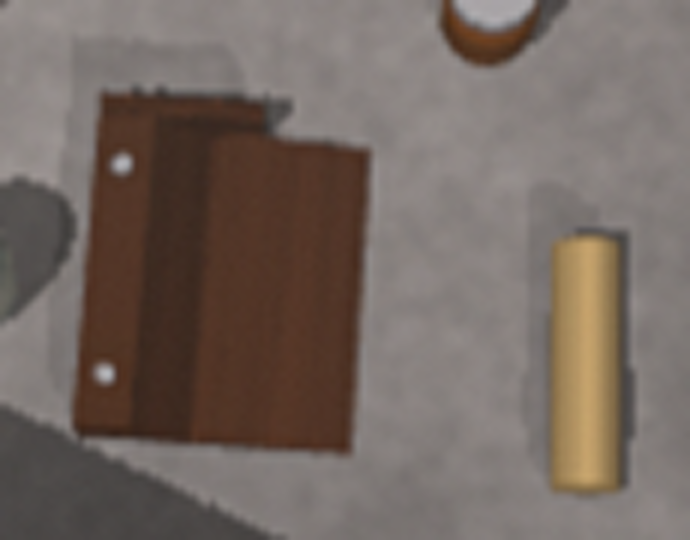

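The crop shows the ramp foot edge running nearly along world x (yaw −0.025), with the stop plate at the far end (crop rows 95–130), and the dowel at crop (587,362).

```bash
cat >> h.py <<'E'
from scipy.spatial.transform import Rotation as R
O=np.array([.559,.0475]);YAW=-.025
def to_cradle(p):
    c,s=np.cos(YAW),np.sin(YAW);d=np.asarray(p)-O;return d@np.array([[c,-s],[s,c]])
def go(cx,cy,z):
    """tool shift and turn from the present pose to cradle-frame (cx,cy), height z, tool y along the groove"""
    s=observe();r=R.from_rotvec(s["orientation"]);c,n=np.cos(YAW),np.sin(YAW)
    t=np.r_[O+[c*cx-n*cy,n*cx+c*cy],z]
    T=R.from_matrix(np.c_[[n,-c,0],[c,n,0],[0,0,-1]])
    if 1: T=R.from_matrix(np.column_stack([[n,-c,0],[-c,-n,0],[0,0,-1]])) if np.dot(r.as_matrix()[:2,1],[c,n])<0 else R.from_matrix(np.column_stack([[-n*-1*-1,c*1,0],[c,n,0],[0,0,-1]]))
    print("target",t.round(4),"det",np.linalg.det(T.as_matrix()).round(2))
    print("now",s["tcp_pos"].round(4),"cradle",to_cradle(s["tcp_pos"][:2]).round(4),"F",s["contact_force"].round(2),"w",s["width"].round(3),"t",s["clock"])
    print("xyz",r.inv().apply(t-s["tcp_pos"]).round(4),"dr",(r.inv()*T).as_rotvec().round(4))
E
python3 - <<'E'
from h import *
print(to_cradle([.5202,-.170]),R.from_rotvec(observe()["orientation"]).as_matrix().round(2))
go(-.034,-.262,.20)
E
```

```text
[-0.03335094 -0.21840193] [[-0.89  0.45 -0.  ]
 [ 0.45  0.89 -0.  ]
 [ 0.   -0.   -1.  ]]Traceback (most recent call last):
  File "<stdin>", line 3, in <module>
  File "h.py", line 28, in go
    T=R.from_matrix(np.c_[[n,-c,0],[c,n,0],[0,0,-1]])
  File "scipy/spatial/transform/_rotation.pyx", line 1143, in scipy.spatial.transform._rotation.Rotation.from_matrix
ValueError: Non-positive determinant (left-handed or null coordinate frame) in rotation matrix 0: [[-0.0249974   0.99968752  0.        ]
 [-0.99968752 -0.0249974   0.        ]
 [ 0.          0.         -1.        ]].
```

```bash
python3 - <<'E'
L=open('h.py').read().split('\n')
L=[l for l in L if not l.startswith('    if 1:')]
L=['    T=R.from_matrix(np.column_stack([[-n,c,0],[c,n,0],[0,0,-1]]))' if l.startswith('    T=') else l for l in L]
open('h.py','w').write('\n'.join(L))
E
python3 -c "
from h import *
go(-.034,-.262,.20)"
```

```text
target [ 0.5185 -0.2136  0.2   ] det 1.0Traceback (most recent call last):
  File "<string>", line 3, in <module>
    go(-.034,-.262,.20)
    ~~^^^^^^^^^^^^^^^^^
  File "h.py", line 30, in go
    print("now",s["tcp_pos"].round(4),"cradle",to_cradle(s["tcp_pos"][:2]).round(4),"F",s["contact_force"].round(2),"w",s["width"].round(3),"t",s["clock"])
                                                                                                                        ^^^^^^^^^^^^^^^^
AttributeError: 'float' object has no attribute 'round'
```

```bash
sed -i 's/s\["width"\].round(3)/round(s["width"],3)/' h.py
python3 -c "
from h import *
go(-.034,-.262,.20)"
```

```text
target [ 0.5185 -0.2136  0.2   ] det 1.0
now [0.2799 0.5583 0.2415] cradle [-0.2918  0.5036] F [ 0.13 -0.6  -0.19] w 0.085 t 0.2
xyz [-0.5593 -0.583   0.0423] dr [-1.400e-03  7.000e-04  1.131e+00]
```

Request:
{"fn": "apply_moves", "kwargs": {
  "moves": [
    {"xyz":[-0.559,-0.583,0.042],"dr":[0,0,1.131],"claw":0.07},
    {"xyz":[-0.559,-0.583,0.042],"dr":[0,0,1.131],"claw":0.07},
    {"xyz":[-0.559,-0.583,0.042],"dr":[0,0,1.131],"claw":0.07},
    {"xyz":[-0.559,-0.583,0.042],"dr":[0,0,1.131],"claw":0.07},
    {"xyz":[-0.559,-0.583,0.042],"dr":[0,0,1.131],"claw":0.07}
  ]
}}

```text
clock: 0.62
tcp_pos: [0.3415, 0.3581, 0.2312]
orientation: [1.635, 2.682, -0.0]
contact_force: [1.6, -0.6, -0.1]
width: 0.0698
finger_force: 0.0
```

```bash
python3 -c "
from h import *
go(-.034,-.262,.20)"
```

```text
target [ 0.5185 -0.2136  0.2   ] det 1.0
now [0.3415 0.3581 0.2312] cradle [-0.2252  0.3051] F [ 1.58 -0.61 -0.14] w 0.07 t 0.6167
xyz [-0.5892 -0.1045  0.0313] dr [-1.000e-04  3.000e-04  5.007e-01]
```

Request:
{"fn": "apply_moves", "kwargs": {
  "moves": [
    {"xyz":[-0.589,-0.104,0.031],"dr":[0,0,0.5]},
    {"xyz":[-0.589,-0.104,0.031],"dr":[0,0,0.5]},
    {"xyz":[-0.589,-0.104,0.031],"dr":[0,0,0.5]},
    {"xyz":[-0.589,-0.104,0.031],"dr":[0,0,0.5]},
    {"xyz":[-0.589,-0.104,0.031],"dr":[0,0,0.5]}
  ]
}}

```text
invalid input
```

```bash
python3 -c "
from h import *
go(-.034,-.262,.20)"
```

```text
target [ 0.5185 -0.2136  0.2   ] det 1.0
now [0.3415 0.3581 0.2312] cradle [-0.2252  0.3051] F [ 1.58 -0.61 -0.14] w 0.07 t 0.6167
xyz [-0.5892 -0.1045  0.0313] dr [-1.000e-04  3.000e-04  5.007e-01]
```

Each row needs the claw value.

Request:
{"fn": "apply_moves", "kwargs": {
  "moves": [
    {"xyz":[-0.589,-0.104,0.031],"dr":[0,0,0.5],"claw":0.07},
    {"xyz":[-0.589,-0.104,0.031],"dr":[0,0,0.5],"claw":0.07},
    {"xyz":[-0.589,-0.104,0.031],"dr":[0,0,0.5],"claw":0.07},
    {"xyz":[-0.589,-0.104,0.031],"dr":[0,0,0.5],"claw":0.07},
    {"xyz":[-0.589,-0.104,0.031],"dr":[0,0,0.5],"claw":0.07}
  ]
}}

```text
clock: 1.03
tcp_pos: [0.4042, 0.1597, 0.2207]
orientation: [2.246, 2.196, 0.001]
contact_force: [2.3, 0.2, -0.5]
width: 0.07
finger_force: 0.0
```

```bash
python3 -c "
from h import *
go(-.034,-.262,.20)"
```

```text
target [ 0.5185 -0.2136  0.2   ] det 1.0
now [0.4042 0.1597 0.2207] cradle [-0.1575  0.1082] F [ 2.29  0.18 -0.52] w 0.07 t 1.0333
xyz [-0.3705  0.1227  0.0207] dr [ 0.0005 -0.0001  0.0022]
```

Request:
{"fn": "apply_moves", "kwargs": {
  "moves": [
    {"xyz":[-0.37,0.123,0.021],"dr":[0,0,0.002],"claw":0.07},
    {"xyz":[-0.37,0.123,0.021],"dr":[0,0,0.002],"claw":0.07},
    {"xyz":[-0.37,0.123,0.021],"dr":[0,0,0.002],"claw":0.07},
    {"xyz":[-0.37,0.123,0.021],"dr":[0,0,0.002],"claw":0.07},
    {"xyz":[-0.37,0.123,0.021],"dr":[0,0,0.002],"claw":0.07}
  ]
}}

```text
clock: 1.45
tcp_pos: [0.4661, -0.0392, 0.2095]
orientation: [2.245, 2.197, 0.001]
contact_force: [1.4, 0.3, 0.1]
width: 0.07
finger_force: 0.0
```

Request:
{"fn": "apply_moves", "kwargs": {
  "moves": [
    {"xyz":[-0.173,0.057,0.06],"dr":[0,0,0],"claw":0.07},
    {"xyz":[-0.173,0.057,0.06],"dr":[0,0,0],"claw":0.07},
    {"xyz":[-0.173,0.057,0.06],"dr":[0,0,0],"claw":0.07},
    {"xyz":[-0.173,0.057,0.06],"dr":[0,0,0],"claw":0.07},
    {"xyz":[-0.173,0.057,0.06],"dr":[0,0,0],"claw":0.07}
  ]
}}

```text
clock: 1.87
tcp_pos: [0.5199, -0.2149, 0.1481]
orientation: [2.247, 2.195, -0.001]
contact_force: [0.1, -0.1, -1.0]
width: 0.0704
finger_force: 0.0
```

```bash
python3 - <<'E'
from h import *
go(-.034,-.262,.045)
c=read_camera("top");cv2.imwrite("pics/top1.png",c["pixels"])
w=read_camera("wrist");cv2.imwrite("pics/w1.png",w["pixels"]);np.save("w1.npy",pts(w));print(w["T"].round(3).tolist())
E
```

```text
target [ 0.5185 -0.2136  0.045 ] det 1.0
now [ 0.5199 -0.2149  0.1481] cradle [-0.0325 -0.2633] F [ 0.1  -0.05 -0.98] w 0.07 t 1.8667
xyz [ 0.0014 -0.0015  0.1031] dr [-0.0002  0.0009  0.0015]
[[1.0, 0.025, 0.008, 0.522], [-0.026, 0.951, 0.309, -0.138], [0.0, -0.309, 0.951, 0.278], [0.0, 0.0, 0.0, 1.0]]
```

View pics/w1.png

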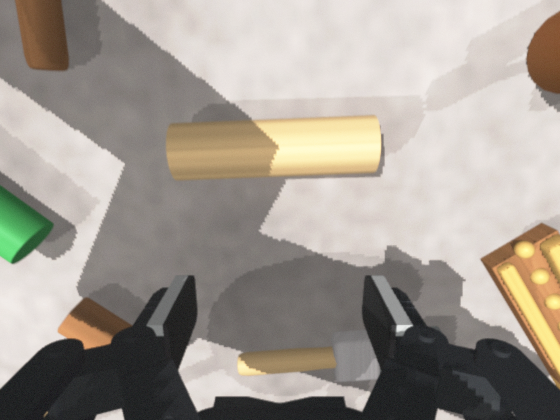

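The wrist view shows the dowel at (167–381, 118–180), tilted slightly; the fingertips are at (182,285) and (378,285), the brush at about y≈360 and the mallet head at (95,320).

```bash
python3 - <<'E'
from h import *
P=np.load("w1.npy");c=read_camera("wrist")
e=dowel_axis(c,(140,400,95,200),.02);print(e, "cradle",to_cradle(e[1]),"rel",e[3]-YAW)
t=observe()["tcp_pos"]
q=P[265:400,100:460].reshape(-1,3);q=q[(q[:,2]>.1)]
print("finger lowest rel tcp",(np.percentile(q,[0.5,2,5,50],axis=0)-t).round(4).tolist(), (q.max(0)-t).round(4), (q[q[:,2]<np.percentile(q[:,2],5)].mean(0)-t).round(4))
hsv=cv2.cvtColor(c["pixels"],cv2.COLOR_BGR2HSV)
for nme,px,z in(("brush",[(240,350),(335,345),(360,335)],.01),("mallet",[(85,298),(128,325)],.02)): print(nme,to_cradle(ray(c,px,z)).round(3).tolist())
E
```

```text
(array([[ 0.440933  , -0.17218648],
       [ 0.59330949, -0.17047007]]), array([ 0.51712124, -0.17132827]), np.float64(0.1523861519309178), np.float64(0.011263818589118733)) cradle [-0.03639553 -0.21980675] rel 0.036263818589118736
finger lowest rel tcp [[-0.05, -0.0139, -0.0032], [-0.0476, -0.0114, 0.0003], [-0.0457, -0.0075, 0.0046], [0.0033, 0.0075, 0.0441]] [0.0561 0.0751 0.1298] [ 0.0012 -0.0001  0.0008]
brush [[-0.068, -0.396], [0.016, -0.39], [0.037, -0.38]]
mallet [[-0.191, -0.338], [-0.159, -0.363]]
```

Request:
{"fn": "apply_moves", "kwargs": {
  "moves": [
    {"xyz":[0.001,-0.002,0.04],"dr":[0,0,0],"claw":0.07},
    {"xyz":[0.001,-0.002,0.08],"dr":[0,0,0],"claw":0.07},
    {"xyz":[0.001,-0.002,0.115],"dr":[0,0,0],"claw":0.07},
    {"xyz":[0.001,-0.002,0.131],"dr":[0,0,0],"claw":0.07},
    {"xyz":[0.001,-0.002,0.131],"dr":[0,0,0],"claw":0.07}
  ]
}}

```text
clock: 2.43
tcp_pos: [0.5132, -0.2066, 0.0145]
orientation: [-2.236, -2.193, 0.004]
contact_force: [-0.4, 0.2, 1.0]
width: 0.0698
finger_force: 0.0
```

```bash
python3 - <<'E'
from h import *
go(-.036,-.262,.016)
c=read_camera("side");cv2.imwrite("pics/s1.png",cv2.resize(c["pixels"][160:340,200:440],None,fx=3,fy=3))
E
```

```text
target [ 0.5165 -0.2135  0.016 ] det 1.0
now [ 0.5132 -0.2066  0.0145] cradle [-0.0394 -0.2551] F [-0.4   0.2   1.04] w 0.07 t 2.4333
xyz [-0.0069  0.0034 -0.0015] dr [-0.0085 -0.0048  0.0055]
```

View pics/s1.png

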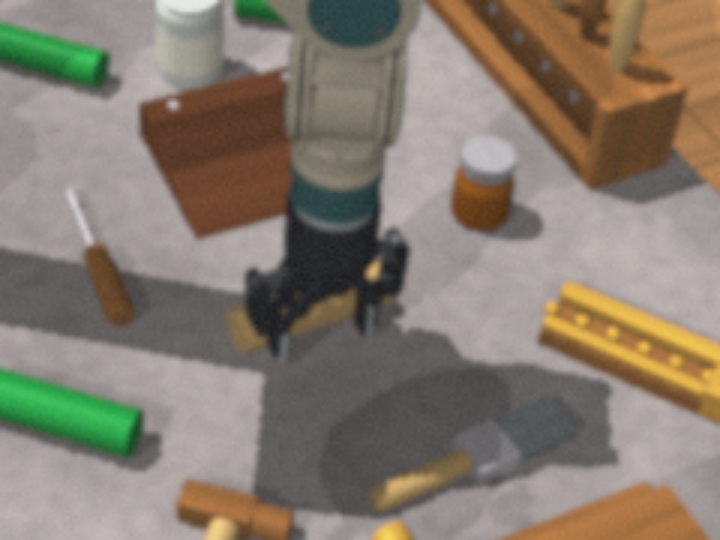

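Side view: the fingers stand upright just behind the dowel (about (320,320) in the crop), with nothing else near. I push slowly.

Request:
{"fn": "apply_moves", "kwargs": {
  "moves": [
    {"xyz":[0.002,0.001,-0.001],"dr":[0,0,0],"claw":0.07},
    {"xyz":[0.005,0.002,-0.001],"dr":[0,0,0],"claw":0.07},
    {"xyz":[0.009,0.003,-0.001],"dr":[0,0,0],"claw":0.07},
    {"xyz":[0.013,0.003,-0.001],"dr":[0,0,0],"claw":0.07},
    {"xyz":[0.018,0.003,-0.001],"dr":[0,0,0],"claw":0.07}
  ]
}}

```text
clock: 2.9
tcp_pos: [0.522, -0.1923, 0.0209]
orientation: [2.243, 2.196, 0.001]
contact_force: [0.1, 0.8, 0.2]
width: 0.07
finger_force: 0.0
```

Request:
{"fn": "apply_moves", "kwargs": {
  "moves": [
    {"xyz":[0.005,0,0],"dr":[0,0,0],"claw":0.07},
    {"xyz":[0.01,0,0],"dr":[0,0,0],"claw":0.07},
    {"xyz":[0.015,0,0],"dr":[0,0,0],"claw":0.07},
    {"xyz":[0.02,0,0],"dr":[0,0,0],"claw":0.07},
    {"xyz":[0.025,0,0],"dr":[0,0,0],"claw":0.07}
  ]
}}

```text
clock: 3.32
tcp_pos: [0.5213, -0.1667, 0.0194]
orientation: [-2.244, -2.198, 0.0]
contact_force: [0.3, 0.1, 0.0]
width: 0.0699
finger_force: 0.0
```

```bash
python3 - <<'E'
from h import *
go(-.036,-.045,.03)
c=read_camera("wrist");cv2.imwrite("pics/w2.png",c["pixels"])
E
```

```text
target [0.5219 0.0034 0.03  ] det 1.0
now [ 0.5213 -0.1667  0.0194] cradle [-0.0324 -0.215 ] F [0.27 0.14 0.05] w 0.07 t 3.3167
xyz [ 0.1701 -0.0029 -0.0106] dr [-0.0003 -0.0001  0.004 ]
```

View pics/w2.png

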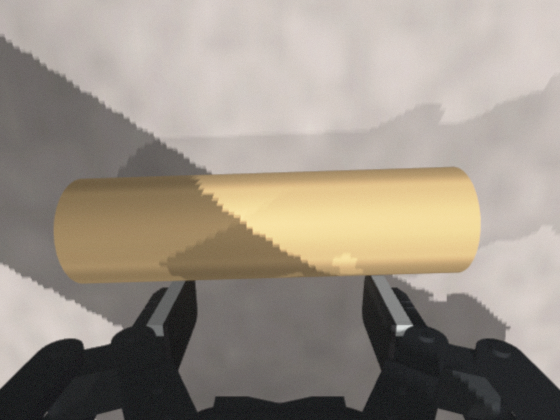

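The wrist view shows the dowel ahead of the fingers, from (55,230) to (480,218), still tilted by about 0.03 rad. I keep pushing.

Request:
{"fn": "apply_moves", "kwargs": {
  "moves": [
    {"xyz":[0.005,0,0],"dr":[0,0,0.004],"claw":0.07},
    {"xyz":[0.01,0,0],"dr":[0,0,0.004],"claw":0.07},
    {"xyz":[0.015,0,0],"dr":[0,0,0.004],"claw":0.07},
    {"xyz":[0.02,0,0],"dr":[0,0,0.004],"claw":0.07},
    {"xyz":[0.025,0,0],"dr":[0,0,0.004],"claw":0.07}
  ]
}}

```text
clock: 3.78
tcp_pos: [0.5219, -0.1418, 0.0195]
orientation: [-2.249, -2.193, 0.0]
contact_force: [0.2, 0.6, 0.4]
width: 0.0698
finger_force: 0.0
```

Request:
{"fn": "apply_moves", "kwargs": {
  "moves": [
    {"xyz":[0.005,0,0],"dr":[0,0,0],"claw":0.07},
    {"xyz":[0.01,0,0],"dr":[0,0,0],"claw":0.07},
    {"xyz":[0.015,0,0],"dr":[0,0,0],"claw":0.07},
    {"xyz":[0.02,0,0],"dr":[0,0,0],"claw":0.07},
    {"xyz":[0.025,0,0],"dr":[0,0,0],"claw":0.07}
  ]
}}

```text
clock: 4.2
tcp_pos: [0.5226, -0.1168, 0.0195]
orientation: [2.249, 2.194, 0.0]
contact_force: [-0.4, 0.9, -0.4]
width: 0.0699
finger_force: 0.0
```

```bash
cat > w.py <<'E'
from h import *
import sys
go(-.036,-.045,.03)
z=float(sys.argv[1]);c=read_camera("wrist");t=read_camera("top")
for k in(c,):
    e=dowel_axis(k,(0,560,40,330),z);print("wrist dowel",to_cradle(e[0]).round(4).tolist(),"c",to_cradle(e[1]).round(4),e[2].round(4),"rel",round(e[3]-YAW,4))
cv2.imwrite(sys.argv[2],c["pixels"])
E
python3 w.py .02 pics/w3.png
```

```text
target [0.5219 0.0034 0.03  ] det 1.0
now [ 0.5226 -0.1168  0.0195] cradle [-0.0323 -0.1651] F [-0.43  0.87 -0.43] w 0.07 t 4.2
xyz [ 0.1201 -0.0037 -0.0105] dr [0. 0. 0.]
wrist dowel [[-0.1218, -0.1345], [0.0414, -0.1292]] c [-0.0402 -0.1318] 0.1633 rel 0.0322
```

Request:
{"fn": "apply_moves", "kwargs": {
  "moves": [
    {"xyz":[0.005,0,0],"dr":[0,0,0],"claw":0.07},
    {"xyz":[0.01,0,0],"dr":[0,0,0],"claw":0.07},
    {"xyz":[0.015,0,0],"dr":[0,0,0],"claw":0.07},
    {"xyz":[0.02,0,0],"dr":[0,0,0],"claw":0.07},
    {"xyz":[0.025,0,0],"dr":[0,0,0],"claw":0.07}
  ]
}}

```text
clock: 4.72
tcp_pos: [0.5232, -0.0918, 0.0195]
orientation: [-2.249, -2.193, -0.0]
contact_force: [0.9, -0.4, -0.8]
width: 0.07
finger_force: 0.1
```

Request:
{"fn": "apply_moves", "kwargs": {
  "moves": [
    {"xyz":[0.005,0,0],"dr":[0,0,0],"claw":0.07},
    {"xyz":[0.01,0,0],"dr":[0,0,0],"claw":0.07},
    {"xyz":[0.015,0,0],"dr":[0,0,0],"claw":0.07},
    {"xyz":[0.02,0,-0.001],"dr":[0,0,0],"claw":0.07},
    {"xyz":[0.025,0,-0.002],"dr":[0,0,0],"claw":0.07}
  ]
}}

```text
clock: 5.13
tcp_pos: [0.5239, -0.067, 0.0217]
orientation: [2.249, 2.193, -0.001]
contact_force: [1.0, -1.3, 1.2]
width: 0.0698
finger_force: 0.5
```

Request:
{"fn": "apply_moves", "kwargs": {
  "moves": [
    {"xyz":[0.005,0,-0.001],"dr":[0,0,0],"claw":0.07},
    {"xyz":[0.01,0,-0.002],"dr":[0,0,0],"claw":0.07},
    {"xyz":[0.015,0,-0.003],"dr":[0,0,0],"claw":0.07},
    {"xyz":[0.02,0,-0.004],"dr":[0,0,0],"claw":0.07},
    {"xyz":[0.025,0,-0.005],"dr":[0,0,0],"claw":0.07}
  ]
}}

```text
clock: 5.55
tcp_pos: [0.5245, -0.0419, 0.0267]
orientation: [2.249, 2.193, 0.0]
contact_force: [0.7, -0.9, 0.8]
width: 0.07
finger_force: 0.5
```

```bash
python3 w.py .027 pics/w4.png
```

```text
target [0.5219 0.0034 0.03  ] det 1.0
now [ 0.5245 -0.0419  0.0267] cradle [-0.0323 -0.0902] F [ 0.66 -0.95  0.79] w 0.07 t 5.55
xyz [ 0.0452 -0.0037 -0.0033] dr [ 0.0001  0.0001 -0.    ]
wrist dowel [[-0.1179, -0.0322], [0.0686, -0.0322]] c [-0.0246 -0.0322] 0.1865 rel -0.0003
```

View pics/w4.png

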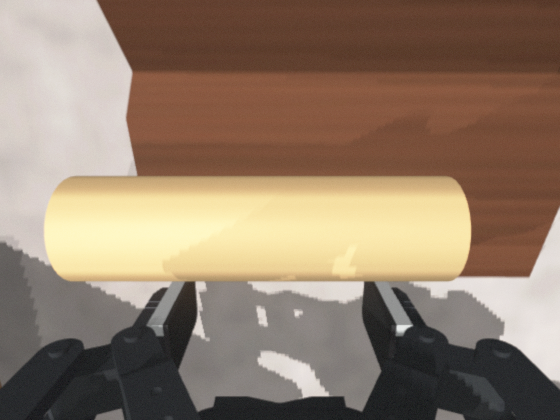

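The dowel (45–470, 177–281) now lies square against both fingers on the ramp.

Request:
{"fn": "apply_moves", "kwargs": {
  "moves": [
    {"xyz":[0.005,0,-0.001],"dr":[0,0,0],"claw":0.07},
    {"xyz":[0.01,0,-0.002],"dr":[0,0,0],"claw":0.07},
    {"xyz":[0.015,0,-0.002],"dr":[0,0,0],"claw":0.07},
    {"xyz":[0.02,0,-0.003],"dr":[0,0,0],"claw":0.07},
    {"xyz":[0.025,0,-0.003],"dr":[0,0,0],"claw":0.07}
  ]
}}

```text
clock: 6.07
tcp_pos: [0.5252, -0.0168, 0.0297]
orientation: [2.249, 2.193, 0.0]
contact_force: [0.1, 0.1, 1.0]
width: 0.0705
finger_force: 0.5
```

Request:
{"fn": "apply_moves", "kwargs": {
  "moves": [
    {"xyz":[0.004,0,0],"dr":[0,0,0],"claw":0.07},
    {"xyz":[0.008,0,0],"dr":[0,0,0],"claw":0.07},
    {"xyz":[0.012,0,0],"dr":[0,0,0],"claw":0.07},
    {"xyz":[0.016,0,0],"dr":[0,0,0],"claw":0.07},
    {"xyz":[0.019,0,0],"dr":[0,0,0],"claw":0.07}
  ]
}}

```text
clock: 6.48
tcp_pos: [0.5253, 0.0024, 0.0294]
orientation: [-2.248, -2.193, -0.0]
contact_force: [-0.4, 0.5, -0.0]
width: 0.0698
finger_force: 0.0
```

```bash
python3 w.py .033 pics/w5.png
```

```text
target [0.5219 0.0034 0.03  ] det 1.0
now [0.5253 0.0024 0.0294] cradle [-0.0325 -0.046 ] F [-0.43  0.49 -0.04] w 0.07 t 6.4833
xyz [ 0.001  -0.0035 -0.0006] dr [-0.0004 -0.0007  0.0002]
wrist dowel [[-0.1203, 0.0041], [0.0678, 0.0041]] c [-0.0262  0.0041] 0.188 rel 0.0001
```

View pics/w5.png

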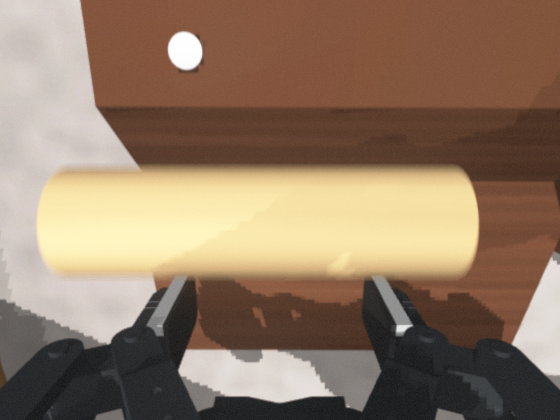

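The dowel (38–478, 165–277) appears to be passing the lip, with its edges motion-blurred and contact force at zero. I advance a touch and let it settle.

Request:
{"fn": "apply_moves", "kwargs": {
  "moves": [
    {"xyz":[0.002,0,0],"dr":[0,0,0],"claw":0.07},
    {"xyz":[0.003,0,0],"dr":[0,0,0],"claw":0.07},
    {"xyz":[0.004,0,0],"dr":[0,0,0],"claw":0.07},
    {"xyz":[0.004,0,0],"dr":[0,0,0],"claw":0.07},
    {"xyz":[0.004,0,0],"dr":[0,0,0],"claw":0.07}
  ]
}}

```text
clock: 7.0
tcp_pos: [0.5256, 0.0056, 0.0295]
orientation: [2.249, 2.193, 0.0]
contact_force: [0.2, 0.2, 0.7]
width: 0.0699
finger_force: 0.0
```

```bash
python3 w.py .03 pics/w6.png; python3 - <<'E'
from h import *
c=read_camera("wrist");P=pts(c);hsv=cv2.cvtColor(c["pixels"],cv2.COLOR_BGR2HSV)
m=cv2.inRange(hsv,(10,50,90),(30,210,255))>0;m[:100]=0;m[300:]=0
q=P[m];xy=to_cradle(q[:,:2]);r=q[:,2]
z0=np.percentile(r,97);print("top z",np.percentile(r,[50,90,97,99]).round(4),"ridge y",np.median(xy[r>np.percentile(r,80),1]).round(4),"x range",np.percentile(xy[:,0],[1,99]).round(4))
E
```

```text
target [0.5219 0.0034 0.03  ] det 1.0
now [0.5256 0.0056 0.0295] cradle [-0.0323 -0.0427] F [0.23 0.23 0.72] w 0.07 t 7.0
xyz [-0.0023 -0.0037 -0.0005] dr [ 0.  0. -0.]
wrist dowel [[-0.1199, 0.0067], [0.0705, 0.0066]] c [-0.0247  0.0066] 0.1904 rel -0.0003
top z [0.0417 0.0493 0.05   0.0504] ridge y -0.004 x range [-0.1073  0.0849]
```

The dowel is seated: its ridge is at z = 0.050 and y = −0.004 in the cradle frame, as expected. I back off, rise, close the gripper and go round to the near end.

Request:
{"fn": "apply_moves", "kwargs": {
  "moves": [
    {"xyz":[-0.015,0,0],"dr":[0,0,0],"claw":0.07},
    {"xyz":[-0.04,0,-0.01],"dr":[0,0,0],"claw":0.07},
    {"xyz":[-0.045,0,-0.04],"dr":[0,0,0],"claw":0.07},
    {"xyz":[-0.045,-0.01,-0.075],"dr":[0,0,0],"claw":0.02},
    {"xyz":[-0.03,-0.04,-0.09],"dr":[0,0,0],"claw":0}
  ]
}}

```text
clock: 7.57
tcp_pos: [0.492, -0.0264, 0.1245]
orientation: [2.245, 2.182, 0.01]
contact_force: [0.8, -0.0, 1.0]
width: 0.0472
finger_force: 0.0
```

```bash
python3 -c "
from h import *
go(-.150,-.0035,.12)"
```

```text
target [0.409  0.0478 0.12  ] det 1.0
now [ 0.492  -0.0264  0.1245] cradle [-0.0652 -0.0756] F [ 0.76 -0.05  1.02] w 0.047 t 7.5667
xyz [ 0.0718 -0.0851  0.0032] dr [ 0.0122  0.0027 -0.0034]
```

Request:
{"fn": "apply_moves", "kwargs": {
  "moves": [
    {"xyz":[0.025,-0.03,0],"dr":[0,0,0],"claw":0},
    {"xyz":[0.05,-0.06,0],"dr":[0,0,0],"claw":0},
    {"xyz":[0.072,-0.083,0],"dr":[0,0,0],"claw":0},
    {"xyz":[0.072,-0.083,0],"dr":[0,0,0],"claw":0},
    {"xyz":[0.072,-0.083,0],"dr":[0,0,0],"claw":0}
  ]
}}

```text
clock: 7.98
tcp_pos: [0.4021, 0.0515, 0.1193]
orientation: [-2.247, -2.196, 0.0]
contact_force: [0.5, 0.5, 0.5]
width: -0.0004
finger_force: 0.0
```

```bash
python3 - <<'E'
from h import *
go(-.150,-.0035,.034)
c=read_camera("wrist");P=pts(c);cv2.imwrite("pics/w7.png",c["pixels"])
t=observe()["tcp_pos"];q=(P-t).reshape(-1,3);q=q[(np.hypot(q[:,0],q[:,1])<.05)&(abs(q[:,2])<.05)]
print("tip rel",np.percentile(q,[1,5],axis=0).round(4).tolist(),q[:,2].min() if len(q) else None)
E
```

```text
target [0.409  0.0478 0.034 ] det 1.0
now [0.4021 0.0515 0.1193] cradle [-1.569e-01  1.000e-04] F [0.5  0.54 0.55] w -0.0 t 7.9833
xyz [-0.0036  0.007   0.0853] dr [-0.0003  0.0001  0.0021]
tip rel [[-0.0394, -0.0071, -0.0042], [-0.0351, -0.006, 0.0046]] -0.010019281912142922
```

View pics/w7.png

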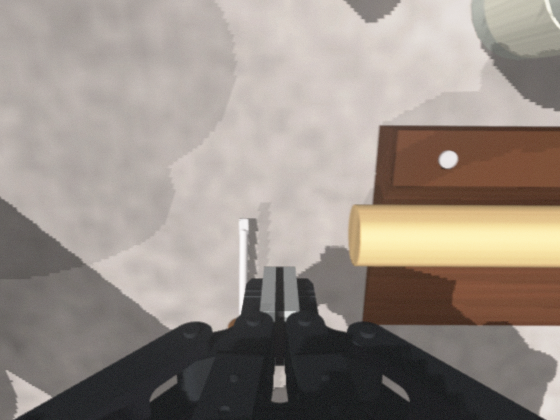

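The dowel lies in the groove, its near end at pixel (355,235) overhanging the cradle. The awl shaft is at (245,220–310), so I check its clearance before descending.

```bash
python3 - <<'E'
from h import *
c=read_camera("wrist")
print("awl",to_cradle(ray(c,[(250,222),(250,300),(240,320)],.008)).round(4).tolist(),"dowel end",to_cradle(ray(c,(350,235),.03)))
go(-.135,-.0035,.034)
E
```

```text
awl [[-0.1762, -0.0043], [-0.1777, -0.0671], [-0.1859, -0.0848]] dowel end [[-0.10940441 -0.00571227]]
target [0.424  0.0474 0.034 ] det 1.0
now [0.4047 0.0506 0.1199] cradle [-0.1544 -0.0008] F [-1.    0.55 -0.28] w 0.0 t 8.0833
xyz [-0.0027  0.0192  0.086 ] dr [0.0019 0.0003 0.0001]
```

Request:
{"fn": "apply_moves", "kwargs": {
  "moves": [
    {"xyz":[-0.003,0.018,0.005],"dr":[0,0,0],"claw":0},
    {"xyz":[-0.003,0.018,0.035],"dr":[0,0,0],"claw":0},
    {"xyz":[-0.003,0.018,0.065],"dr":[0,0,0],"claw":0},
    {"xyz":[-0.003,0.018,0.085],"dr":[0,0,0],"claw":0},
    {"xyz":[-0.003,0.018,0.085],"dr":[0,0,0],"claw":0}
  ]
}}

```text
clock: 8.5
tcp_pos: [0.4192, 0.0466, 0.031]
orientation: [-2.247, -2.188, 0.008]
contact_force: [-0.4, -0.3, 0.2]
width: 0.0002
finger_force: 0.0
```

```bash
python3 - <<'E'
from h import *
c=read_camera("wrist");go(-.08,-.0035,.034)
E
```

```text
target [0.4789 0.046  0.034 ] det 1.0
now [0.4204 0.0467 0.0328] cradle [-0.1385 -0.0043] F [-0.06  0.96  0.01] w -0.0 t 8.55
xyz [ 0.0009  0.0585 -0.0015] dr [-0.0049  0.0001 -0.0014]
```

Request:
{"fn": "apply_moves", "kwargs": {
  "moves": [
    {"xyz":[0.001,0.004,-0.001],"dr":[0,0,0],"claw":0},
    {"xyz":[0.001,0.008,-0.001],"dr":[0,0,0],"claw":0},
    {"xyz":[0.001,0.012,-0.001],"dr":[0,0,0],"claw":0},
    {"xyz":[0.001,0.015,-0.001],"dr":[0,0,0],"claw":0},
    {"xyz":[0.001,0.018,-0.001],"dr":[0,0,0],"claw":0}
  ]
}}

```text
clock: 8.97
tcp_pos: [0.4409, 0.0478, 0.0365]
orientation: [2.248, 2.193, 0.002]
contact_force: [-1.5, -0.2, 1.6]
width: 0.0003
finger_force: 0.5
```

Request:
{"fn": "apply_moves", "kwargs": {
  "moves": [
    {"xyz":[0,0.003,0],"dr":[0,0,0],"claw":0},
    {"xyz":[0,0.006,0],"dr":[0,0,0],"claw":0},
    {"xyz":[0,0.009,0],"dr":[0,0,0],"claw":0},
    {"xyz":[0,0.012,0],"dr":[0,0,0],"claw":0},
    {"xyz":[0,0.015,0],"dr":[0,0,0],"claw":0}
  ]
}}

```text
clock: 9.38
tcp_pos: [0.4548, 0.0475, 0.0354]
orientation: [-2.249, -2.193, 0.0]
contact_force: [-1.3, -0.2, 0.6]
width: 0.0001
finger_force: 0.5
```

Request:
{"fn": "apply_moves", "kwargs": {
  "moves": [
    {"xyz":[0,0.003,0],"dr":[0,0,0],"claw":0},
    {"xyz":[0,0.006,0],"dr":[0,0,0],"claw":0},
    {"xyz":[0,0.009,0],"dr":[0,0,0],"claw":0},
    {"xyz":[0,0.012,0],"dr":[0,0,0],"claw":0},
    {"xyz":[0,0.015,0],"dr":[0,0,0],"claw":0}
  ]
}}

```text
clock: 9.8
tcp_pos: [0.47, 0.0471, 0.0355]
orientation: [2.249, 2.193, -0.0]
contact_force: [-1.1, -0.1, -0.3]
width: -0.0001
finger_force: 0.4
```

```bash
python3 - <<'E'
from h import *
go(-.0765,-.0035,.034)
c=read_camera("wrist");cv2.imwrite("pics/w8.png",c["pixels"])
E
```

```text
target [0.4824 0.0459 0.034 ] det 1.0
now [0.47   0.0471 0.0355] cradle [-0.089  -0.0027] F [-1.11 -0.08 -0.25] w -0.0 t 9.8
xyz [-0.0008  0.0125  0.0015] dr [-0.  0.  0.]
```

View pics/w8.png

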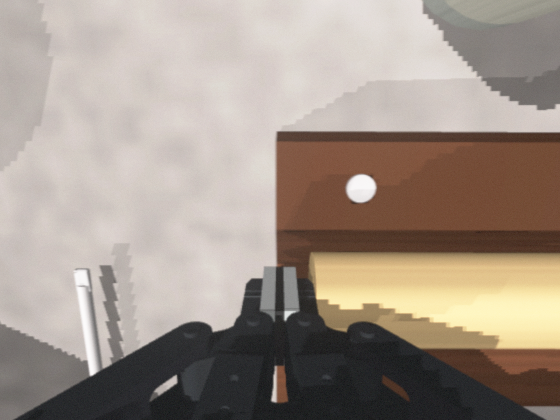

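The fingers push the dowel's near end (310,300) at about 1 N. I continue in shorter steps.

Request:
{"fn": "apply_moves", "kwargs": {
  "moves": [
    {"xyz":[0,0.002,0],"dr":[0,0,0],"claw":0},
    {"xyz":[0,0.004,0],"dr":[0,0,0],"claw":0},
    {"xyz":[0,0.006,0],"dr":[0,0,0],"claw":0},
    {"xyz":[0,0.008,0],"dr":[0,0,0],"claw":0},
    {"xyz":[0,0.009,0],"dr":[0,0,0],"claw":0}
  ]
}}

```text
clock: 10.27
tcp_pos: [0.4791, 0.0468, 0.0355]
orientation: [2.249, 2.193, 0.001]
contact_force: [-1.0, -0.1, -0.3]
width: 0.0001
finger_force: 0.3
```

Request:
{"fn": "apply_moves", "kwargs": {
  "moves": [
    {"xyz":[0,0.001,0],"dr":[0,0,0],"claw":0},
    {"xyz":[0,0.002,0],"dr":[0,0,0],"claw":0},
    {"xyz":[0,0.003,0],"dr":[0,0,0],"claw":0},
    {"xyz":[0,0.004,0],"dr":[0,0,0],"claw":0}
  ]
}}

```text
clock: 10.6
tcp_pos: [0.4826, 0.0468, 0.0355]
orientation: [-2.249, -2.193, 0.0]
contact_force: [-1.6, 0.7, 0.7]
width: -0.0002
finger_force: 0.4
```

Request:
{"fn": "apply_moves", "kwargs": {
  "moves": [
    {"xyz":[0,0.001,0],"dr":[0,0,0],"claw":0},
    {"xyz":[0,0.002,0],"dr":[0,0,0],"claw":0},
    {"xyz":[0,0.003,0],"dr":[0,0,0],"claw":0},
    {"xyz":[0,0.004,0],"dr":[0,0,0],"claw":0}
  ]
}}

```text
clock: 10.93
tcp_pos: [0.4868, 0.0466, 0.0355]
orientation: [2.249, 2.193, -0.0]
contact_force: [-1.1, -0.7, 1.0]
width: 0.0002
finger_force: 0.4
```

```bash
python3 - <<'E'
from h import *
go(-.0645,-.0035,.034)
for n in("top","side"):
    c=read_camera(n);cv2.imwrite(f"pics/{n}9.png",cv2.resize(c["pixels"][150:250,220:320],None,fx=5,fy=5,interpolation=cv2.INTER_CUBIC))
cv2.imwrite("pics/b9.png",np.hstack([cv2.resize(cv2.imread(f"pics/{n}9.png"),(400,400)) for n in("top","side")]))
E
```

```text
target [0.4944 0.0456 0.034 ] det 1.0
now [0.4868 0.0466 0.0355] cradle [-0.0722 -0.0027] F [-1.05 -0.72  0.98] w 0.0 t 10.9333
xyz [-0.0008  0.0077  0.0015] dr [ 0.  0. -0.]
```

View pics/b9.png

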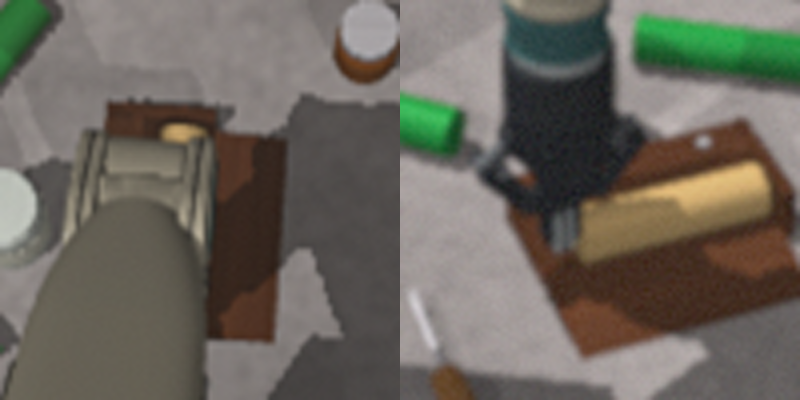

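Side half: the dowel's far end at about (768,195) is still slightly short of the stop (~(785,195)), and the force is only 1 N, so I push on.

Request:
{"fn": "apply_moves", "kwargs": {
  "moves": [
    {"xyz":[0,0.001,0],"dr":[0,0,0],"claw":0},
    {"xyz":[0,0.002,0],"dr":[0,0,0],"claw":0},
    {"xyz":[0,0.003,0],"dr":[0,0,0],"claw":0},
    {"xyz":[0,0.004,0],"dr":[0,0,0],"claw":0},
    {"xyz":[0,0.005,0],"dr":[0,0,0],"claw":0}
  ]
}}

```text
clock: 11.45
tcp_pos: [0.4918, 0.0465, 0.0355]
orientation: [2.249, 2.194, -0.0]
contact_force: [-1.3, -0.2, 1.3]
width: -0.0
finger_force: 0.4
```

Request:
{"fn": "apply_moves", "kwargs": {
  "moves": [
    {"xyz":[0,0.001,0],"dr":[0,0,0],"claw":0},
    {"xyz":[0,0.002,0],"dr":[0,0,0],"claw":0},
    {"xyz":[0,0.003,0],"dr":[0,0,0],"claw":0}
  ]
}}

```text
clock: 11.7
tcp_pos: [0.4943, 0.0465, 0.0354]
orientation: [-2.249, -2.193, 0.001]
contact_force: [-2.4, -0.3, 3.0]
width: 0.0
finger_force: 1.4
```

Request:
{"fn": "apply_moves", "kwargs": {
  "moves": [
    {"xyz":[0,0.001,0],"dr":[0,0,0],"claw":0},
    {"xyz":[0,0.001,0],"dr":[0,0,0],"claw":0}
  ]
}}

```text
clock: 11.87
tcp_pos: [0.4943, 0.0465, 0.0352]
orientation: [-2.248, -2.192, 0.003]
contact_force: [-3.5, 0.3, 3.8]
width: -0.0002
finger_force: 2.3
```

Request:
{"fn": "apply_moves", "kwargs": {
  "moves": [
    {"xyz":[0,0.001,0],"dr":[0,0,0],"claw":0},
    {"xyz":[0,0.001,0],"dr":[0,0,0],"claw":0}
  ]
}}

```text
clock: 12.03
tcp_pos: [0.4943, 0.0465, 0.0349]
orientation: [-2.247, -2.191, 0.005]
contact_force: [-5.8, -1.1, 3.9]
width: -0.0004
finger_force: 3.2
```

The TCP is held at x=0.4943 while the force climbs, so the dowel has butted against the stop. I back straight off.

Request:
{"fn": "apply_moves", "kwargs": {
  "moves": [
    {"xyz":[0,-0.003,0],"dr":[0,0,0],"claw":0},
    {"xyz":[0,-0.008,0],"dr":[0,0,0],"claw":0},
    {"xyz":[0,-0.016,0],"dr":[0,0,0],"claw":0},
    {"xyz":[0,-0.03,-0.02],"dr":[0,0,0],"claw":0},
    {"xyz":[0,-0.04,-0.06],"dr":[0,0,0],"claw":0}
  ]
}}

```text
clock: 12.45
tcp_pos: [0.4512, 0.0476, 0.0919]
orientation: [-2.244, -2.188, 0.011]
contact_force: [1.2, -0.7, -0.1]
width: 0.0003
finger_force: 0.0
```

Request:
{"fn": "apply_moves", "kwargs": {
  "moves": [
    {"xyz":[-0.03,-0.01,-0.04],"dr":[0,0,0],"claw":0},
    {"xyz":[-0.07,-0.01,-0.08],"dr":[0,0,0],"claw":0},
    {"xyz":[-0.1,-0.01,-0.1],"dr":[0,0,0],"claw":0},
    {"xyz":[-0.14,-0.01,-0.1],"dr":[0,0,0],"claw":0},
    {"xyz":[-0.18,-0.01,-0.1],"dr":[0,0,0],"claw":0}
  ]
}}

```text
clock: 12.87
tcp_pos: [0.4443, -0.1226, 0.1986]
orientation: [2.242, 2.19, 0.005]
contact_force: [1.5, -0.4, -0.9]
width: 0.0001
finger_force: 0.0
```

Request:
{"fn": "apply_moves", "kwargs": {
  "moves": [
    {"xyz":[-0.04,0,0],"dr":[0,0,0],"claw":0},
    {"xyz":[-0.06,0,0],"dr":[0,0,0],"claw":0},
    {"xyz":[-0.06,0,0],"dr":[0,0,0],"claw":0},
    {"xyz":[-0.06,0,0],"dr":[0,0,0],"claw":0}
  ]
}}

```text
clock: 13.2
tcp_pos: [0.4408, -0.1815, 0.195]
orientation: [2.251, 2.19, 0.001]
contact_force: [-0.1, 1.0, 0.8]
width: -0.0003
finger_force: 0.0
```

```bash
python3 - <<'E'
from h import *
s=observe();print(s["tcp_pos"],s["contact_force"].round(2))
c=read_camera("top");e=dowel_axis(c,(240,300,165,240),.03);print(to_cradle(e[0]).round(4).tolist(),e[2],e[3]-YAW)
d=read_camera("side")
a=cv2.resize(c["pixels"][150:250,220:320],(400,400),interpolation=cv2.INTER_CUBIC);b=cv2.resize(d["pixels"][150:250,230:330],(400,400),interpolation=cv2.INTER_CUBIC)
cv2.imwrite("pics/end.png",np.hstack([a,b]))
E
```

```text
[ 0.44080777 -0.1814632   0.1950067 ] [-0.06  0.95  0.77]
[[-0.0536, -0.0035], [0.096, -0.0043]] 0.1496293498715557 -0.0051749834615082806
```

View pics/end.png

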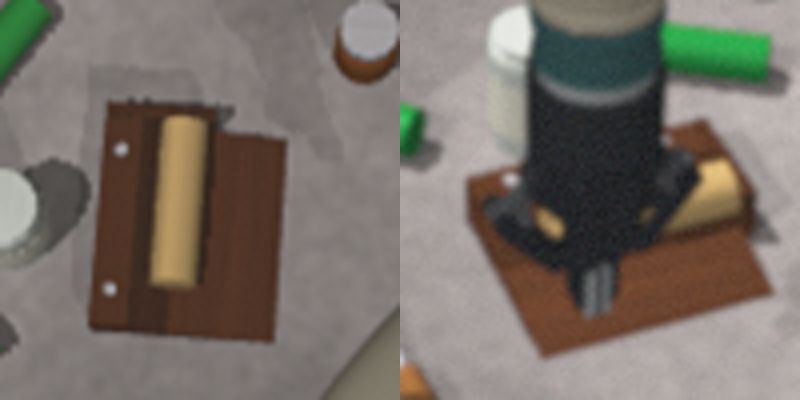

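The dowel lies in the groove (top half (180,200)) with its far end at the stop, and the gripper is well clear above the bench.

```bash
python3 -c "
from cell import hand_in
print(hand_in())"
```

```text
the job is handed in; nothing more can be done
None
```

I rolled the dowel up the ramp into the groove and pushed it until it butted against the end stop. I then backed the arm clear and handed the job in at about 13 s on the robot's clock; no verdict came back.

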